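# Show a resident how to start the film

## Robot

A 7-joint arm with a two-finger parallel gripper is mounted at the origin on the work surface. World frame = base frame: x ahead of the robot, y to its left, z up, the work surface at z = 0. Lengths are in m, angles in rad, forces in N, time in s.
With the tool pointing down it reaches from about 0.4 to 0.85 m from the base axis. Payload 10.4 kg.
Tool frame: the origin (TCP) lies between the finger pads, 19 mm behind the fingertips; this is the grasp point; z points along the fingers, y is the line along which they close (so a half turn about z gives the same grasp; the last joint's range is limited). The gripper opens to 87 mm and grips with 3 to 60 N. Pads are 19 mm wide; open, the fingers measure 117 mm over their backs; the gripper's body (75 mm by 190 mm) begins 51 mm behind the grasp point.
Start: joints at [1.077, 0.332, -0.065, 1.46, 0.022, 1.35, -0.088], TCP at [0.284, -0.557, 0.241] pointing down, gripper open.
Joint ranges: [-2.6, 2.6], [-0.5, 2.12], [-1.47, 1.34], [0.16, 2.42], [-1.27, 4.41], [0.06, 2.06], [-2.6, 2.6]. Speed limits (rad/s): [2.22, 2.22, 2.79, 2.79, 3.14, 3.14, 3.14].

## Interface

Orientations are given as a unit quaternion [x, y, z, w].
In Python, from bench import status, camera, order gives the robot as it stands.
- The arm moves only by the tool jog_arm, never from a script. Its argument "plan" is a list of rows, each a list of 7 numbers: the turn, a rotation vector about the tool's x, y, z in rad, then the shift along the tool's x, y, z in mm, then the opening, from -1 (shut) to 1 (fully open). A call has 1 to 12 rows; each row is the pose to reach, as a shift and turn from the pose commanded when the call began, along the tool's axes at that moment; what a row does not reach only later rows make up. A row lasts 1/10 s, in which the tool goes at most 50 mm and 8.59 degrees, less where a joint would pass 70% of its speed; a pose out of reach is approached as far as the arm can. A call with a gripper value outside its range is refused whole. The fingers move at their own pace and stop on an object; "squeeze" is the grip in N (left out, the last holds). Time passes only in rows, so rows that repeat a pose let the fingers close. It gives the time, the measured TCP pose, the force, the opening and the grip force at its end, in the units of the state.
- status.read_state(): the state, without advancing time (a new reading comes with each control period).
- camera(name): name is "scene" or "top" or "wrist"; returns a dict with "image" (384x512x3 uint8, red, green, blue), "z_map" (384x512 float32, m along the optical axis (not along the pixel's ray), 0 where there is no reading), "fx", "fy", "cx", "cy" (pixels), "world_from_camera" (4x4, takes a point from camera to world coordinates); the wrist camera has in their place "mount" (4x4, takes a point from camera to tool coordinates, whose origin is the TCP and whose axes are the flange's). Camera axes: x right, y down, z forward; pixel columns grow to the right and rows downward; lengths in m; the calibration is good to about 2 mm. The wrist camera is an equidistant fisheye: a pixel r from the principal point sees the ray r / f radians off the axis. A picture is of the moment at which its call begins: read the wrist's pose just before it.
- order.close_job(): hands the job in; it is judged then, once.
The state is a dict: "time": time; "joint_positions": joint angles; "joint_vel": joint speeds; "joint_torque": joint torques, N m; "ee_pos": TCP position; "eef_rot": TCP orientation; "ft_force": force on the tool from outside, world axes, zero at the start; "torque": the same for the moment, N m; "width": finger opening in m; "grip_force": force on a finger pad.
Only numpy, scipy, OpenCV 4.12 (cv2) and the standard library are available. Lean on these libraries where they do the work, as an engineer would, in place of code of your own. Each camera call takes 0.05 s, during which the arm holds its last target. There are 200 camera calls.

## Task

Show the resident how to start a film. First point at the large round key on top of the disc player: hold the fingertips a couple of centimetres above its middle for two seconds without touching it. Then press that key fully down and let it come back up, and last point in the same way at the middle of the longest of the three remote controls and finish still pointing at it; touch none of the remotes or the other keys, and leave everything else where it is.

Things in the scene. Friction and masses are not known exactly. Their poses are not given: they have to be found in the camera images.
- round_key_top (a point): centre of the top face of the large round grey key, 36 mm across, on the black disc player. Its top is 64 mm above the table and 14 mm above the player's top when up; z points up. The three keys, all of the same grey plastic, stand in a row 65 mm apart near the front edge (robot's side) of the player, in any order.
- round_key (a joint): travel of the large round key, m. The key is a spring key: 0 is up, 0.005 m is fully down. It starts moving at about 2 N, bottoms at about 5 N and springs back up when let go.
- bar_key (a joint): travel of the bar-shaped grey key (12 x 36 mm), to be left alone, m. The key is a spring key: 0 is up, 0.005 m is fully down. It starts moving at about 2 N, bottoms at about 5 N and springs back up when let go.
- bar_key_top (a point): centre of the top face of the bar-shaped key, 64 mm above the table
- small_key (a joint): travel of the small round grey key (18 mm across), to be left alone, m. The key is a spring key: 0 is up, 0.005 m is fully down. It starts moving at about 2 N, bottoms at about 5 N and springs back up when let go.
- small_key_top (a point): centre of the top face of the small round key, 64 mm above the table
- player: black disc player, 200 (x) x 280 (y) x 50 mm, fixed to the table; origin at the centre of its underside, front (keys) to its -x; left or right of the robot's middle line
- mat: grey fabric mat, 340 (x) x 320 (y) x 4 mm, fixed on the table on the other side from the player; origin at the centre of its underside. The three black remotes lie side by side on it, in any order
- long_remote: the longest remote control, black with small grey keys, 210 (x) x 48 (y) x 22 mm, lying loose on the mat; origin at the centre of its underside (4 mm above the table), x along its length, z up
- middle_remote: remote of middle length, black, 145 (x) x 44 (y) x 20 mm; origin at the centre of its underside, x along its length
- short_remote: shortest remote, black, 95 (x) x 40 (y) x 16 mm; origin at the centre of its underside, x along its length
- calendar: wooden block calendar, two white cubes on a wooden stand, 45 (x) x 110 (y) x 60 mm, standing loose on the player behind the keys; origin at the centre of its underside
- cone_a: pine cone standing on the far part of the mat, 50 mm across, 62 mm high; origin at the centre of its underside
- cone_b: smaller pine cone standing on the table between the player and the mat, 45 mm across, 56 mm high; origin at the centre of its underside
- glasses_case: brown spectacle case on the far part of the mat, 52 (x) x 140 (y) x 34 mm; origin at the centre of its underside
Mind the look-alikes: they are no part of the job. What is shaped like the middle_remote but brown is not meant. Leave any white look-alike of the short_remote alone.

How it is judged:
On the way, in this order (a step that is already met when the one before it is completed fails the run):
1. point at the large round key: hold still just above it for 1.5 s, untouched (horizontal distance between the grasp point and round_key_top below 0.018 m and z of the grasp point in the frame of round_key_top between 0.012 and 0.09 m and value of joint round_key below 0.001 m and contact force between the fingers and anything else below 0.2 N), for 1.5 s.
2. press the large round key fully down (value of joint round_key above 0.004 m and contact force between the fingers and round_key above 0.5 N), for 0.05 s.
3. let the key come up, and point at the middle of the longest remote for 1 s, untouched (x of the grasp point in the frame of long_remote between -0.04 and 0.04 m and y of the grasp point in the frame of long_remote between -0.022 and 0.022 m and z of the grasp point in the frame of long_remote between 0.032 and 0.112 m and value of joint round_key below 0.001 m and contact force between the fingers and anything else below 0.2 N), for 1 s.
At the end, for the whole second after the job is handed in: The tool point is still held just above the middle of the longest remote (within 40 mm along it and 22 mm across it, 10 to 90 mm above its top face, which puts the fingertips at most about 7 cm above it), touching nothing; the round key is up again (within 1 mm) and the remotes lie still (all of step 3 and linear speed of each of long_remote, middle_remote, short_remote below 0.01 m/s).
It fails at once if a remote control is touched (contact force between any of the fingers, the arm and long_remote above 0.3 N or contact force between any of the fingers, the arm and middle_remote above 0.3 N or contact force between any of the fingers, the arm and short_remote above 0.3 N).
It fails at once if a remote control is moved more than 10 mm or lifted (distance of any of long_remote, middle_remote, short_remote from where it was at the start of the episode above 0.01 m).
It fails at once if one of the other two keys is touched (value of joint any of bar_key, small_key above 0.0015 m or contact force between any of the fingers, the arm and bar_key above 0.3 N or contact force between any of the fingers, the arm and small_key above 0.3 N).
It fails at once if something else on the table is moved by more than 15 mm (distance of any of cone_a, cone_b, glasses_case, calendar from where it was at the start of the episode above 0.015 m).
It also fails if it takes over 48 s, if anything falls off the work surface, if the arm or the gripper's body presses on something with over 40 N, if the wrist force passes 120 N, or if a joint passes its speed limit or range.

## Working session

There is one attempt and no reset: what is moved stays moved. The work goes in short steps, Python scripts to look and compute and a tool call to move; the robot and the scene stay as the last step left them, time stands still between calls to the robot, and variables do not carry over. Pictures are saved under pics/ and viewed, at most 10 in all, crops included, and the job is handed in when it is done.

Besides the shell and the picture viewer there is one more tool, called after "Call:" by a JSON object that holds its "method" and its "body", one argument or row to a line. jog_arm: Moves the arm, as the interface text tells. Its arguments: {"type":"object","properties":{"plan":{"type":"array"},"squeeze":{"type":"number"}},"required":["plan"]}

```bash
mkdir -p pics
python3 - <<'E'
from bench import status,camera
import cv2,numpy as np,pickle
s=status.read_state();print(s['time'],s['ee_pos'],s['eef_rot'],s['width'])
for n in('top','scene'):
    c=camera(n);pickle.dump(c,open(n+'.pkl','wb'));cv2.imwrite(f'pics/{n}0.png',cv2.cvtColor(c['image'],4))
    print(n,c['fx'],c['cx'],c['cy'],np.round(c['world_from_camera'],3).tolist())
E
```

```text
0.0 [ 0.28331542 -0.55668904  0.24044793] [ 9.72414183e-01  2.33259825e-01 -2.09186216e-04 -6.83292111e-04] 0.0868768800541495
top 478.13229815295847 247.3111500046441 191.07007674706696 [[-0.001, -0.99, 0.14, 0.248], [-1.0, 0.001, 0.002, -0.083], [-0.002, -0.14, -0.99, 1.763], [0.0, 0.0, 0.0, 1.0]]
scene 481.8642157783159 259.1604214525009 193.71886344754236 [[-0.21, 0.588, -0.781, 1.531], [0.978, 0.12, -0.172, 0.168], [-0.007, -0.8, -0.6, 0.875], [0.0, 0.0, 0.0, 1.0]]
```

View pics/top0.png

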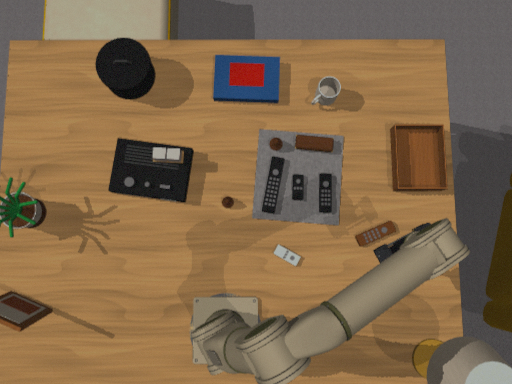

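View pics/scene0.png

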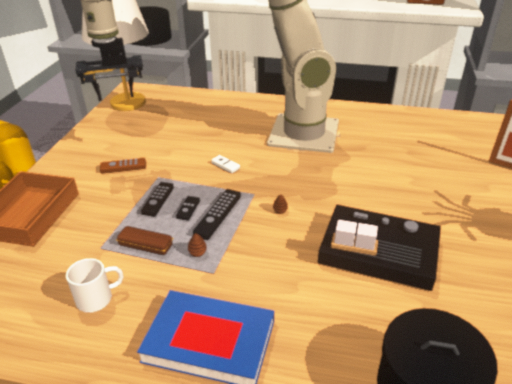

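Top view: the player is at (150,170). Its grey keys are near (129,182), which looks like the largest, (148,184) and (165,187). There are three black remotes on the mat at (273,185), (298,187) and (325,193). The one at (273,185) looks longest. The brown one (376,234) and the white one (288,256) are look-alikes. Next I'll measure these and enlarge both candidate areas.

```bash
cat > h.py <<'E'
import numpy as np,pickle,cv2
def ray(c,u,v,z):
    T=c['world_from_camera'];d=T[:3,:3]@[(u-c['cx'])/c['fx'],(v-c['cy'])/c['fy'],1];o=T[:3,3]
    return o+d*(z-o[2])/d[2]
E
python3 - <<'E'
from h import *
c=pickle.load(open('top.pkl','rb'));im=c['image'];g=cv2.cvtColor(im,cv2.COLOR_RGB2GRAY);hsv=cv2.cvtColor(im,cv2.COLOR_RGB2HSV)
def comps(m,x0,y0,x1,y1,z,amin):
    q=np.zeros_like(g);q[y0:y1,x0:x1]=m[y0:y1,x0:x1]
    n,l,st,ce=cv2.connectedComponentsWithStats(q.astype(np.uint8))
    for i in range(1,n):
        if st[i,4]<amin: continue
        pts=np.argwhere(l==i)[:,::-1]
        W=np.array([ray(c,u,v,z)[:2] for u,v in pts]).astype(np.float32)
        (a,b),(w,h),t=cv2.minAreaRect(W); zm=c['z_map'][l==i];
        print(ce[i].round(1),st[i,4],'mean',W.mean(0).round(4),'rect',np.round([a,b,w,h,t],3))
print('keys');comps(g>60,112,172,182,196,.064,6)
print('remotes');comps(cv2.morphologyEx((g<52).astype(np.uint8),cv2.MORPH_CLOSE,np.ones((5,5))),258,153,338,218,.024,60)
print('player');comps((g<60),100,130,200,210,.05,500)
a=cv2.resize(im[130:210,105:200],None,fx=6,fy=6,interpolation=2)[:480,:570]
cv2.imwrite('pics/crop.png',cv2.cvtColor(np.vstack([cv2.resize(im[140:205,105:200],(760,300*1),interpolation=2),cv2.resize(im[150:220,255:345],(760,295),interpolation=2)]),4))
E
```

```text
keys
[128.7 181.4] 79 mean [0.5236 0.3471] rect [5.2300e-01 3.4800e-01 3.3000e-02 3.3000e-02 8.9951e+01]
[146.5 183.8] 18 mean [0.515  0.2829] rect [0.514 0.283 0.015 0.011 1.632]
[164.7 186.3] 37 mean [0.5058 0.217 ] rect [5.0600e-01 2.1800e-01 3.4000e-02 1.3000e-02 8.2766e+01]
[119.9 194.2] 48 mean [0.4772 0.3771] rect [4.8000e-01 3.6800e-01 7.6000e-02 1.1000e-02 8.9953e+01]
remotes
[272.7 185.2] 691 mean [ 0.5158 -0.1731] rect [ 5.1900e-01 -1.7400e-01  4.8000e-02  2.0800e-01  7.9164e+01]
[297.7 187.2] 284 mean [ 0.5081 -0.265 ] rect [ 5.0900e-01 -2.6400e-01  4.0000e-02  9.0000e-02  8.9034e+01]
[325.2 193.2] 487 mean [ 0.486  -0.3654] rect [ 4.8700e-01 -3.6500e-01  4.4000e-02  1.4100e-01  8.8565e+01]
player
[149.4 171.2] 3612 mean [0.5637 0.2767] rect [ 0.569  0.271  0.285  0.201 82.039]
```

View pics/crop.png

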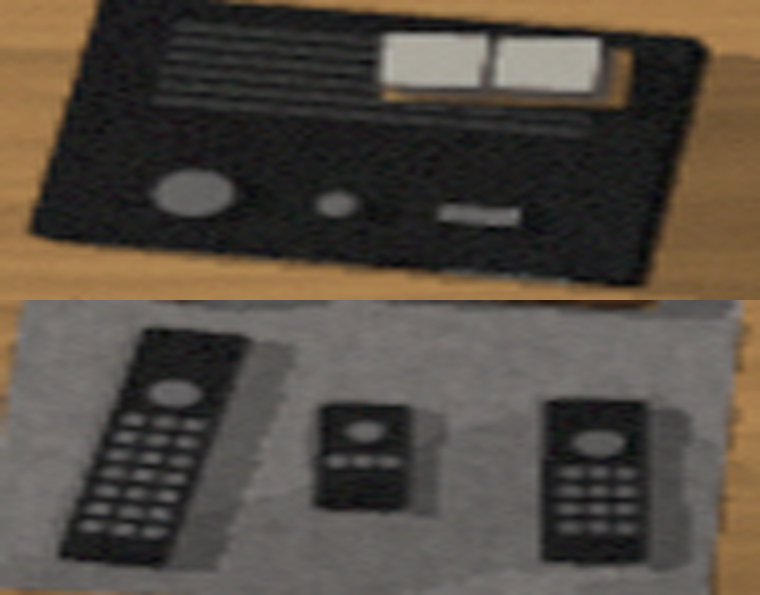

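The crop confirms both targets. The large round key is at the left, 33 mm measured, with 65 mm spacing to the others. The longest remote is the leftmost one, measured 208x48 mm. I'll check both in the second view and work out the moves.

```bash
cat >> h.py <<'E'
def shift(s,p):
    from scipy.spatial.transform import Rotation as R
    return (R.from_quat(s['eef_rot']).inv().apply(np.array(p)-s['ee_pos'])*1000).round(1)
E
python3 - <<'E'
from h import *
from bench import status
s=status.read_state()
for p in([.56,-.10,.26],[.523,.347,.2]):print(shift(s,p))
c=pickle.load(open('scene.pkl','rb'));im=c['image'];g=cv2.cvtColor(im,cv2.COLOR_RGB2GRAY)
for nm,m,(x0,y0,x1,y1),z in(('key',g>75,(402,220,422,234),.064),('rem',g<60,(190,187,246,240),.026)):
    q=np.zeros_like(g);q[y0:y1,x0:x1]=cv2.morphologyEx(m.astype(np.uint8),cv2.MORPH_CLOSE,np.ones((5,5)))[y0:y1,x0:x1]
    n,l,st,ce=cv2.connectedComponentsWithStats(q);i=1+st[1:,4].argmax();pts=np.argwhere(l==i)[:,::-1]
    W=np.array([ray(c,u,v,z)[:2] for u,v in pts]).astype(np.float32);print(nm,ce[i],st[i],W.mean(0),cv2.minAreaRect(W))
E
```

```text
[ 453.7 -281.6  -19.1]
[ 623.5 -696.6   41.4]
key [411.74096386 224.65662651] [404 220  18  12 166] [0.5264019  0.34812766] ((0.5287182927131653, 0.35239747166633606), (0.043277375400066376, 0.04966888204216957), 11.628692626953125)
rem [213.9015748  219.81102362] [193 190  47  49 508] [ 0.56554    -0.17159644] ((0.5361071228981018, -0.17167410254478455), (0.05158021301031113, 0.21777032315731049), 79.19011688232422)
```

Call:
{"method": "jog_arm", "body": {
  "plan": [
    [0,0,0,0,0,-20,-1],
    [0,0,0,454,-282,-20,-1],
    [0,0,0,454,-282,-20,-1],
    [0,0,0,454,-282,-20,-1],
    [0,0,0,454,-282,-20,-1],
    [0,0,0,454,-282,-20,-1],
    [0,0,0,454,-282,-20,-1],
    [0,0,0,454,-282,-20,-1],
    [0,0,0,454,-282,-20,-1],
    [0,0,0,454,-282,-20,-1],
    [0,0,0,454,-282,-20,-1],
    [0,0,0,454,-282,-20,-1]
  ],
  "squeeze": 10
}}

```text
time: 1.3
ee_pos: [0.5612, -0.0959, 0.261]
eef_rot: [0.972, 0.235, 0.0, -0.001]
ft_force: [-0.1, -0.6, -0.3]
width: 0.003
grip_force: 0.0
```

Call:
{"method": "jog_arm", "body": {
  "plan": [
    [0,0,0,170,-415,0,-1],
    [0,0,0,170,-415,0,-1],
    [0,0,0,170,-415,0,-1],
    [0,0,0,170,-415,0,-1],
    [0,0,0,170,-415,0,-1],
    [0,0,0,170,-415,0,-1],
    [0,0,0,170,-415,0,-1],
    [0,0,0,170,-415,0,-1],
    [0,0,0,170,-415,0,-1],
    [0,0,0,170,-415,0,-1],
    [0,0,0,170,-415,0,-1],
    [0,0,0,170,-415,0,-1]
  ]
}}

```text
time: 2.5
ee_pos: [0.524, 0.346, 0.2608]
eef_rot: [0.973, 0.233, -0.0, 0.001]
ft_force: [0.1, 0.4, 0.1]
width: 0.0004
grip_force: 0.0
```

Run:
```python
from h import *
from bench import status,camera
s=status.read_state();print(s['time'],s['ee_pos'],s['eef_rot'],s['width'],s['ft_force'],s['joint_positions'])
print(shift(s,[.5235,.3475,.104]))
c=camera('wrist');cv2.imwrite('pics/w1.png',cv2.cvtColor(c['image'],4))
pickle.dump((s,c),open('w1.pkl','wb'));print(c['fx'],c['cx'],c['cy'],c['mount'].round(3))
```

```text
2.5 [0.52399359 0.34600445 0.2608405 ] [ 9.72581964e-01  2.32559665e-01 -2.18308496e-04  5.26927429e-04] 0.0003921202423630094 [0.12531553 0.4073435  0.06329111] [-0.15649771  0.40720959 -0.67356672  1.39422799  0.25293434  1.42779926
 -1.92734396]
[  0.3  -1.7 156.8]
297.3186396354542 252.98797040356115 195.8353374276334 [[-0.001 -0.953 -0.303  0.084]
 [ 1.    -0.001 -0.001 -0.001]
 [ 0.001 -0.303  0.953 -0.143]
 [ 0.     0.     0.     1.   ]]
```

View pics/w1.png

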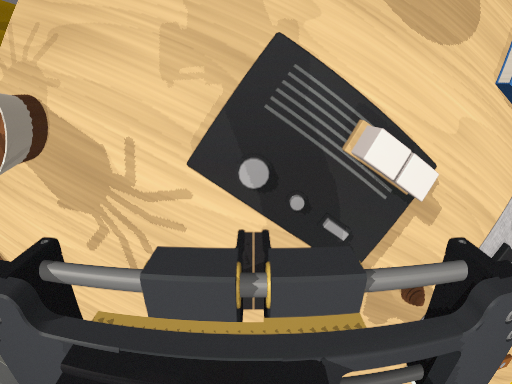

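The wrist view shows the large round key at (254,173) and the small key at (297,202), with the fingers shut. I'll measure the key from this view too.

```bash
cat >> h.py <<'E'
def wray(s,c,u,v,z):
    from scipy.spatial.transform import Rotation as R
    x,y=u-c['cx'],v-c['cy'];r=np.hypot(x,y);t=r/c['fx']
    d=np.array([x/r*np.sin(t),y/r*np.sin(t),np.cos(t)]);M=c['mount'];Q=R.from_quat(s['eef_rot'])
    o=Q.apply(M[:3,3])+s['ee_pos'];d=Q.apply(M[:3,:3]@d);return o+d*(z-o[2])/d[2]
E
python3 - <<'E'
from h import *
s,c=pickle.load(open('w1.pkl','rb'));g=cv2.cvtColor(c['image'],cv2.COLOR_RGB2GRAY)
m=np.zeros_like(g);m[155:193,232:276]=g[155:193,232:276]>85
n,l,st,ce=cv2.connectedComponentsWithStats(m);i=1+st[1:,4].argmax()
W=np.array([wray(s,c,u,v,.064)[:2] for v,u in np.argwhere(l==i)]).astype(np.float32)
print(ce[i],st[i],W.mean(0),cv2.minEnclosingCircle(W),wray(s,c,297,202,.064))
E
```

```text
[253.20844687 172.91144414] [238 158  31  31 734] [0.52690226 0.3485111 ] ((0.5266277194023132, 0.3486486077308655), 0.018451426178216934) [0.51880632 0.28471302 0.064     ]
```

Call:
{"method": "jog_arm", "body": {
  "plan": [
    [0,0,0,2,-2,40,-1],
    [0,0,0,2,-2,80,-1],
    [0,0,0,2,-2,120,-1],
    [0,0,0,2,-2,145,-1],
    [0,0,0,2,-2,156,-1],
    [0,0,0,2,-2,156,-1],
    [0,0,0,2,-2,156,-1],
    [0,0,0,2,-2,156,-1],
    [0,0,0,2,-2,156,-1],
    [0,0,0,2,-2,156,-1],
    [0,0,0,2,-2,156,-1],
    [0,0,0,2,-2,156,-1]
  ]
}}

```text
time: 3.75
ee_pos: [0.5244, 0.3499, 0.1054]
eef_rot: [0.972, 0.233, 0.0, 0.0]
ft_force: [0.3, 0.7, -0.8]
width: 0.0002
grip_force: 0.0
```

Call:
{"method": "jog_arm", "body": {
  "plan": [
    [0,0,0,0,0,0,-1],
    [0,0,0,0,0,0,-1],
    [0,0,0,0,0,0,-1],
    [0,0,0,0,0,0,-1],
    [0,0,0,0,0,0,-1],
    [0,0,0,0,0,0,-1],
    [0,0,0,0,0,0,-1],
    [0,0,0,0,0,0,-1],
    [0,0,0,0,0,0,-1],
    [0,0,0,0,0,0,-1],
    [0,0,0,0,0,0,-1],
    [0,0,0,0,0,0,-1]
  ]
}}

```text
time: 4.95
ee_pos: [0.5244, 0.3499, 0.1052]
eef_rot: [0.972, 0.233, 0.0, 0.0]
ft_force: [-0.3, 0.5, -0.7]
width: 0.0009
grip_force: 0.0
```

Call:
{"method": "jog_arm", "body": {
  "plan": [
    [0,0,0,0,0,0,-1],
    [0,0,0,0,0,0,-1],
    [0,0,0,0,0,0,-1],
    [0,0,0,0,0,0,-1],
    [0,0,0,0,0,0,-1],
    [0,0,0,0,0,0,-1]
  ]
}}

```text
time: 5.55
ee_pos: [0.5244, 0.3499, 0.1053]
eef_rot: [0.972, 0.233, 0.0, 0.0]
ft_force: [0.1, -0.1, -0.6]
width: 0.0004
grip_force: 0.0
```

Call:
{"method": "jog_arm", "body": {
  "plan": [
    [0,0,0,0,-1,10,-1],
    [0,0,0,0,-1,18,-1],
    [0,0,0,0,-1,21,-1],
    [0,0,0,0,-1,23,-1],
    [0,0,0,0,-1,25,-1],
    [0,0,0,0,-1,26,-1],
    [0,0,0,0,-1,27,-1],
    [0,0,0,0,-1,27,-1],
    [0,0,0,0,-1,27,-1]
  ]
}}

```text
time: 6.45
ee_pos: [0.5239, 0.3508, 0.0784]
eef_rot: [0.972, 0.233, 0.0, 0.0]
ft_force: [-1.9, -1.8, 4.3]
width: 0.0004
grip_force: 2.3
```

Call:
{"method": "jog_arm", "body": {
  "plan": [
    [0,0,0,0,1,1,-1],
    [0,0,0,0,1,2,-1],
    [0,0,0,0,1,2,-1],
    [0,0,0,0,1,2,-1]
  ]
}}

```text
time: 6.85
ee_pos: [0.5241, 0.3509, 0.078]
eef_rot: [0.972, 0.233, 0.0, -0.0]
ft_force: [-8.2, -3.1, 17.8]
width: 0.0006
grip_force: 9.0
```

The key bottomed: the force rose to 18 N with almost no further travel. Now I'll release it and lift.

Call:
{"method": "jog_arm", "body": {
  "plan": [
    [0,0,0,0,0,-3,-1],
    [0,0,0,0,0,-10,-1],
    [0,0,0,0,0,-30,-1],
    [0,0,0,0,0,-70,-1],
    [0,0,0,0,0,-110,-1],
    [0,0,0,0,0,-150,-1],
    [0,0,0,0,0,-170,-1],
    [0,0,0,0,0,-170,-1]
  ]
}}

```text
time: 7.65
ee_pos: [0.5256, 0.3508, 0.25]
eef_rot: [0.972, 0.233, 0.003, -0.001]
ft_force: [1.0, -0.5, -0.2]
width: 0.0004
grip_force: 0.0
```

Call:
{"method": "jog_arm", "body": {
  "plan": [
    [0,0,0,-242,464,0,-1],
    [0,0,0,-242,464,0,-1],
    [0,0,0,-242,464,0,-1],
    [0,0,0,-242,464,0,-1],
    [0,0,0,-242,464,0,-1],
    [0,0,0,-242,464,0,-1],
    [0,0,0,-242,464,0,-1],
    [0,0,0,-242,464,0,-1],
    [0,0,0,-242,464,0,-1],
    [0,0,0,-242,464,0,-1],
    [0,0,0,-242,464,0,-1],
    [0,0,0,-242,464,0,-1]
  ]
}}

```text
time: 8.85
ee_pos: [0.5179, -0.1783, 0.2449]
eef_rot: [0.973, 0.23, -0.001, 0.0]
ft_force: [0.8, 0.4, -1.0]
width: 0.0006
grip_force: 0.0
```

Run:
```python
from h import *
from bench import status,camera
s=status.read_state();print(s['time'],s['ee_pos'],s['ft_force'])
c=camera('wrist');cv2.imwrite('pics/w2.png',cv2.cvtColor(c['image'],4));pickle.dump((s,c),open('w2.pkl','wb'))
print(shift(s,[.52,-.173,.086]))
```

```text
8.85 [ 0.51789723 -0.17833275  0.24490429] [ 0.79020951  0.42188665 -1.02743899]
[  4.6  -3.8 158.9]
```

View pics/w2.png

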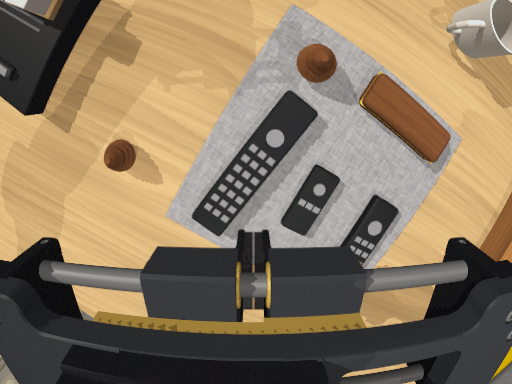

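The long remote is seen whole here, with corners near (289,91), (318,118), (220,236) and (193,216). Everything else on the mat is in place.

Run:
```python
from h import *
s,c=pickle.load(open('w2.pkl','rb'))
P=np.array([wray(s,c,u,v,.026) for u,v in((289,91),(318,117),(220,236),(193,216))]);print(P.round(3),P.mean(0))
print(np.linalg.norm(P[0]-P[1]),np.linalg.norm(P[1]-P[2]))
p=(np.array([.519,-.174])+P.mean(0)[:2])/2;print(p,shift(s,[*p,.075]))
```

```text
[[ 0.626 -0.171  0.026]
 [ 0.615 -0.217  0.026]
 [ 0.418 -0.177  0.026]
 [ 0.428 -0.133  0.026]] [ 0.52180099 -0.17444058  0.026     ]
0.047537723048468636 0.20083726829357715
[ 0.52040049 -0.17422029] [  4.4  -2.6 169.9]
```

Call:
{"method": "jog_arm", "body": {
  "plan": [
    [0,0,0,4,-3,40,-1],
    [0,0,0,4,-3,80,-1],
    [0,0,0,4,-3,120,-1],
    [0,0,0,4,-3,145,-1],
    [0,0,0,4,-3,160,-1],
    [0,0,0,4,-3,168,-1],
    [0,0,0,4,-3,168,-1],
    [0,0,0,4,-3,168,-1],
    [0,0,0,4,-3,168,-1],
    [0,0,0,4,-3,168,-1],
    [0,0,0,4,-3,168,-1],
    [0,0,0,4,-3,168,-1]
  ]
}}

```text
time: 10.1
ee_pos: [0.5215, -0.169, 0.0786]
eef_rot: [0.972, 0.233, 0.0, 0.0]
ft_force: [1.0, -0.1, 0.2]
width: 0.0007
grip_force: 0.0
```

Call:
{"method": "jog_arm", "body": {
  "plan": [
    [0,0,0,0,0,0,-1],
    [0,0,0,0,0,0,-1],
    [0,0,0,0,0,0,-1],
    [0,0,0,0,0,0,-1],
    [0,0,0,0,0,0,-1],
    [0,0,0,0,0,0,-1],
    [0,0,0,0,0,0,-1],
    [0,0,0,0,0,0,-1],
    [0,0,0,0,0,0,-1],
    [0,0,0,0,0,0,-1],
    [0,0,0,0,0,0,-1],
    [0,0,0,0,0,0,-1]
  ]
}}

```text
time: 11.3
ee_pos: [0.5214, -0.1689, 0.0783]
eef_rot: [0.972, 0.233, 0.0, 0.0]
ft_force: [0.3, -0.6, 0.6]
width: 0.0007
grip_force: 0.0
```

Call:
{"method": "jog_arm", "body": {
  "plan": [
    [0,0,0,-2,4,0,-1],
    [0,0,0,-2,4,0,-1],
    [0,0,0,-2,4,0,-1],
    [0,0,0,-2,4,0,-1],
    [0,0,0,-2,4,0,-1],
    [0,0,0,-2,4,0,-1],
    [0,0,0,-2,4,0,-1],
    [0,0,0,-2,4,0,-1],
    [0,0,0,-2,4,0,-1],
    [0,0,0,-2,4,0,-1],
    [0,0,0,-2,4,0,-1],
    [0,0,0,-2,4,0,-1]
  ]
}}

```text
time: 12.5
ee_pos: [0.5214, -0.1734, 0.0783]
eef_rot: [0.972, 0.233, 0.0, 0.0]
ft_force: [0.6, -0.1, 0.2]
width: 0.0006
grip_force: 0.0
```

Run:
```python
from bench import status,order
s=status.read_state();print(s['time'],s['ee_pos'],s['ft_force']);print(order.close_job())
```

```text
12.5 [ 0.52139065 -0.17339782  0.0782652 ] [ 0.60492354 -0.07713857  0.22393528]
the job is handed in; nothing more can be done
None
```

I pointed at the large round key for about 2 s, pressed it to the bottom and let it up, and handed the job in at 12.5 s with the fingertips still about 3 cm above the middle of the longest remote; no verdict was returned.

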